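# Settle the rocking cam roller on the gauge base

### The job

The blue cam roller is rocking on its round side on the bench. Steady it, pick it up and set it down without dropping it on the middle of the red gauge base, resting on its flat side with the white stripe on top. Leave the orange roller and the brass bush where they are.

Things in the scene. Friction and masses are not known exactly. Their poses are not given: they have to be found in the camera images.
- cam_center (a point): Blue roller, bar 50 mm long, 60 mm thick, with a 33 mm wide flat 25 mm from its axis. Point mid-axis; y along the bar between plane ends, z from flat to white stripe (up = flat down). Brass slug off axis, so it starts rocking on its round side about z leaning 45 deg, stripe side away from the robot. Freed below 20 deg lean it drops onto its flat, above 35 it rocks back. Pinch the ends from above.
- gauge_center (a point): Red gauge base fixed to the bench: a square plate 120 x 120 mm, 12 mm thick, with a flush grey metal disc, 84 mm in diameter, in the middle of its top. This point is the centre of the top face, z up.
- spare_cam: Orange roller of the same shape, already lying on its flat; not to be moved. Origin at the centre of its flat, on the bench; y along the bar.
- bush: Brass bush standing on end, 40 mm in diameter, 35 mm high, 22 mm bore; not to be moved. Origin at the centre of its underside.

How it is judged:
By the outcome, as a careful person would: the job done as asked, in the order asked, and still so for the second after the job is handed in, with the robot touching nothing.
It also fails if it takes over 45 s, if anything falls off the work surface, if the arm or the gripper's body presses on something with over 40 N, if the wrist force passes 120 N, or if a joint passes its speed limit or range.

### The arm

A 6-joint arm with a two-finger parallel gripper is mounted at the origin on the work surface. World frame = base frame: x ahead of the robot, y to its left, z up, the work surface at z = 0. Lengths are in m, angles in degrees, forces in N, time in s.
With the tool pointing down it reaches from about 0.375 to 0.9 m from the base axis. Payload 3.1 kg.
Tool frame: the origin (TCP) lies at the very end of the fingers, on their centre line; the grasp point (between the pads) lies 19 mm behind it; z points along the fingers, y is the line along which they close (so a half turn about z gives the same grasp; the last joint's range is limited). The gripper opens to 87 mm and grips with 3 to 60 N. Pads are 19 mm wide; open, the fingers measure 117 mm over their backs; the gripper's body (75 mm by 190 mm) begins 51 mm behind the grasp point.
Start: joints at [-82.191, 30.224, 82.088, -0, 67.689, -10.227], TCP at [0.194, -0.594, 0.223] pointing down, gripper open.
Joint ranges: [-176.69, 176.69], [-43.24, 126.21], [12.49, 139.97], [-82, 262], [0, 151.66], [-163.58, 163.58]. Speed limits (degrees/s): [159.86, 159.86, 180, 180, 180, 180].

### API

Orientations are given as a 3x3 rotation matrix whose columns are the frame's x, y, z axes.
In Python, from rig import bot, imaging gives the robot as it stands.
- The arm moves only by the tool drive_tool, never from a script. Its argument "deltas" is text: rows parted by semicolons, each of 5 numbers parted by spaces: the finger opening in mm, from 0 to 87, then the shift along the world's x, y, z in mm, then the turn about the world's z in rad. In form: jaw dx dy dz twist; .... A call has 1 to 12 rows; each row is the pose to reach, as a shift and turn from the pose commanded when the call began; what a row does not reach only later rows make up. A row lasts 1/10 s, in which the tool goes at most 50 mm and 8.59 degrees, less where a joint would pass 70% of its speed; a pose out of reach is approached as far as the arm can. A call with a gripper value outside its range is refused whole. The fingers move at their own pace and stop on an object; the grip force is fixed at half the most. Time passes only in rows, so rows that repeat a pose let the fingers close. It gives the time, the measured TCP pose, the force, the opening and the grip force at its end, in the units of the state.
- bot.read_state(): the state, without advancing time (a new reading comes with each control period).
- imaging.capture(name): name is "side" or "top"; returns the picture (480x640x3 uint8, red, green, blue); there is no depth.
- imaging.camera_model(name): a dict with "fx", "fy", "cx", "cy" (pixels), "dist" ([k1, k2, p1, p2, k3] as OpenCV has them; the pictures are not rectified), "T" (4x4, takes a point from camera to world coordinates). Camera axes: x right, y down, z forward; pixel columns grow to the right and rows downward; lengths in m; the calibration is good to about 2 mm. A picture is of the moment at which its call begins. camera_model takes no time and is no camera call.
- bot.hand_in(): hands the job in; it is judged then, once.
The state is a dict: "time_s": time; "joint_positions": joint angles; "qvel": joint speeds; "tau": joint torques, N m; "position": TCP position; "tcp_rot": TCP orientation; "force": force on the tool from outside, world axes, zero at the start; "moment": the same for the moment, N m; "opening": opening from 0.0 (shut) to 1.0 (fully open); "grasp_force": force on a finger pad.
Only numpy, scipy, OpenCV 4.12 (cv2) and the standard library are available. Lean on these libraries where they do the work, as an engineer would, in place of code of your own. Each camera call takes 0.05 s, during which the arm holds its last target. There are 200 camera calls.

## Working session

There is one attempt and no reset: what is moved stays moved. The work goes in short steps, Python scripts to look and compute and a tool call to move; the robot and the scene stay as the last step left them, time stands still between calls to the robot, and variables do not carry over. Pictures are saved under pics/ and viewed, at most 10 in all, crops included, and the job is handed in when it is done.

Besides the shell and the picture viewer there is one more tool, called after ">>>" by a JSON object that holds its "name" and its "arguments", one argument or row to a line. drive_tool: Moves the arm, as the interface text tells. Its arguments: {"type":"object","properties":{"deltas":{"type":"string"}},"required":["deltas"]}

```bash
mkdir -p pics; cat > h.py <<'E'
import numpy as np, cv2
from rig import bot, imaging
def snap(n,f):
    im=imaging.capture(n); cv2.imwrite(f'pics/{f}.png',im[:,:,::-1]); return im
def ray(n,px):
    m=imaging.camera_model(n); K=np.array([[m['fx'],0,m['cx']],[0,m['fy'],m['cy']],[0,0,1]])
    p=cv2.undistortPoints(np.array(px,float).reshape(-1,1,2),K,np.array(m['dist']))[:,0]
    T=np.array(m['T']); return T[:3,3],np.c_[p,np.ones(len(p))]@T[:3,:3].T
def onz(n,px,z):
    o,d=ray(n,px); return o+d*((z-o[2])/d[:,2])[:,None]
E
python3 - <<'E'
from h import *
for n in('top','side'):
    snap(n,n+'0'); m=imaging.camera_model(n); print(n,np.round(m['T'],3).tolist(),m['fx'])
print(bot.read_state()['tcp_rot'],bot.read_state()['time_s'])
E
```

```text
top [[0.164, -0.966, 0.2, 0.43], [-0.987, -0.161, 0.027, 0.005], [0.006, -0.202, -0.979, 0.867], [0.0, 0.0, 0.0, 1.0]] 607.6563027474251
side [[-0.945, -0.236, 0.228, 0.37], [-0.328, 0.683, -0.653, 0.615], [-0.001, -0.692, -0.722, 0.723], [0.0, 0.0, 0.0, 1.0]] 546.7532571080887
[[ 9.50845028e-01  3.09667020e-01 -2.65051291e-04]
 [ 3.09666961e-01 -9.50843249e-01  1.86786185e-03]
 [ 3.26392982e-04 -1.85812478e-03 -9.99998220e-01]] 0.1
```

View pics/top0.png

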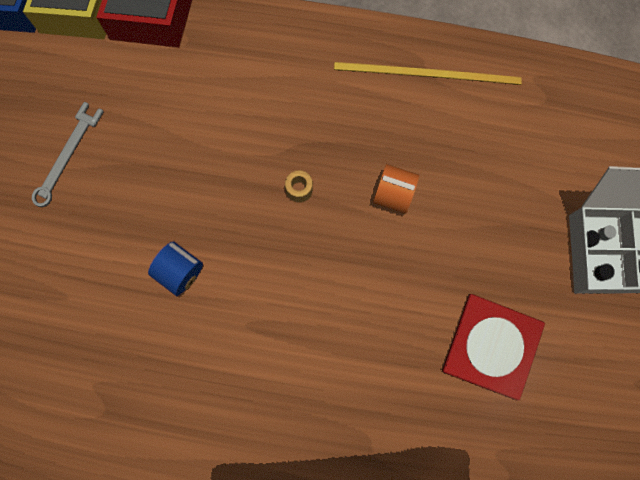

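View pics/side0.png

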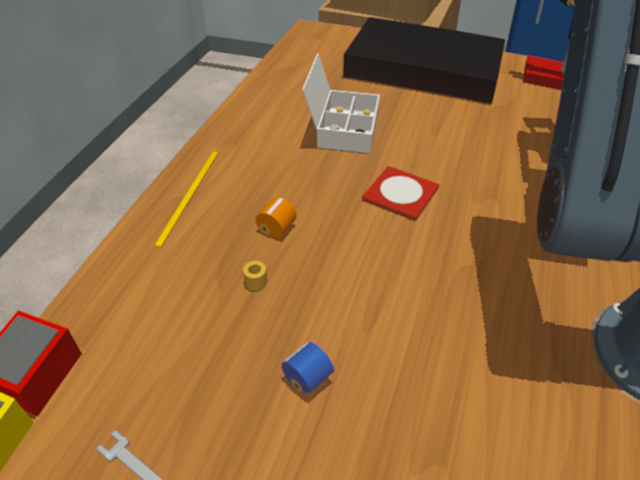

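The top view shows the blue roller at about (176,268) with its stripe at the upper right, near (183,253). The gauge disc is near (495,347), the orange roller near (397,190) and the bush near (298,185). In the side view the blue roller is near (307,368) and the disc near (401,190).

```bash
cat >> h.py <<'E'
def big(mask,near=None):
    n,l,s,c=cv2.connectedComponentsWithStats(mask.astype(np.uint8))
    i=1+np.argmax(s[1:,4]) if near is None else min((k for k in range(1,n) if s[k,4]>15),key=lambda k:np.hypot(*(c[k]-near)))
    return (l==i).astype(np.uint8),c[i],s[i,4]
def tri(pa,pb):
    (o1,d1),(o2,d2)=ray('top',[pa]),ray('side',[pb]); d1,d2=d1[0],d2[0]
    t=np.linalg.lstsq(np.c_[d1,-d2],o2-o1,rcond=None)[0]; a,b=o1+t[0]*d1,o2+t[1]*d2
    return (a+b)/2,np.linalg.norm(a-b)
def masks(im,near):
    h,s,v=cv2.split(cv2.cvtColor(im,cv2.COLOR_RGB2HSV))
    blue=(abs(h.astype(int)-112)<12)&(s>140)&(v>50)
    n,l,st,c=cv2.connectedComponentsWithStats(blue.astype(np.uint8))
    k=min((k for k in range(1,n) if st[k,4]>150),key=lambda k:np.hypot(*(c[k]-near)))
    b=(l==k).astype(np.uint8); dil=cv2.dilate(b,np.ones((9,9)))
    w=(s<90)&(v>130)&(dil>0)
    return b,w
def roller(near):
    r={}
    for n in near:
        im=imaging.capture(n); b,w=masks(im,near[n])
        hull=cv2.convexHull(np.argwhere(b|w)[:,::-1].astype(np.int32)); M=cv2.moments(hull)
        wm,wc,wa=big(w); box=cv2.minAreaRect(np.argwhere(wm>0)[:,::-1].astype(np.float32))
        pts=cv2.boxPoints(box); e=[np.linalg.norm(pts[i]-pts[i-1]) for i in range(4)]
        i=int(np.argmin(e[:2])); ends=[(pts[i]+pts[i-1])/2,(pts[(i+2)%4]+pts[(i+1)%4])/2]
        r[n]=dict(c=np.array([M['m10'],M['m01']])/M['m00'],sc=wc,ends=ends,a=wa)
    return r
E
python3 - <<'E'
from h import *
np.set_printoptions(precision=4,suppress=True)
for k in range(4):
    r=roller(dict(top=(176,268),side=(307,368)))
    for n in r: print(n,r[n]['c'],r[n]['sc'],np.round(r[n]['ends'],1).tolist(),r[n]['a'])
    print('centre',*tri(r['top']['c'],r['side']['c']),'stripe',*tri(r['top']['sc'],r['side']['sc']))
    e=onz('top',r['top']['ends'],.051); print('ends',e.tolist(),np.linalg.norm(e[0]-e[1]),np.degrees(np.arctan2(*(e[1]-e[0])[[1,0]])))
    [imaging.capture('top') for _ in range(3)]
im=imaging.capture('top'); h,s,v=cv2.split(cv2.cvtColor(im,cv2.COLOR_RGB2HSV))
w=(s<60)&(v>150);x=np.zeros_like(w);x[300:400,440:550]=1
m,c,a=big(w&x); P=onz('top',[c],.012); print('disc',c,a,P)
red=((h<6)|(h>174))&(s>150)&(v>60)&x; cn=np.argwhere(red)[:,::-1].astype(np.float32); q=onz('top',cv2.boxPoints(cv2.minAreaRect(cn)),.012); print(q.tolist(),q.mean(0))
E
```

```text
top [173.6416 268.8591] [181.0729 254.2604] [[168.3000030517578, 244.60000610351562], [193.60000610351562, 263.6000061035156]] 96
side [311.3273 364.3902] [305.252  352.5591] [[285.3999938964844, 352.3999938964844], [334.3999938964844, 354.5]] 127
centre [0.5212 0.2172 0.0406] 0.004131205672797596 stripe [0.5377 0.2077 0.0516] 0.01180224411673855
ends [[0.5539924766042373, 0.22932484948300863, 0.051000000000000045], [0.5339691048498456, 0.18896295996083068, 0.051000000000000045]] 0.04505571597716621 -116.3858254872095
top [172.5416 270.2335] [179.1579 256.5965] [[166.60000610351562, 247.1999969482422], [191.89999389648438, 266.20001220703125]] 114
side [311.2333 364.197 ] [304.7731 352.1765] [[285.20001220703125, 352.20001220703125], [333.20001220703125, 353.20001220703125]] 119
centre [0.5199 0.218  0.0425] 0.001962713114765717 stripe [0.5357 0.2092 0.0547] 0.007669449953996064
ends [[0.5500166114133134, 0.23091623104927983, 0.051000000000000045], [0.5300428343666869, 0.19056424963672697, 0.051000000000000045]] 0.04502481730587427 -116.3348925153238
top [173.1725 269.1651] [180.8144
[... 639 characters left out ...]
01220703125, 352.20001220703125], [333.20001220703125, 353.20001220703125]] 120
centre [0.5198 0.2178 0.0417] 0.0019799526299901027 stripe [0.5357 0.2089 0.0542] 0.00822359368569935
ends [[0.5502647561717781, 0.23079692132153695, 0.051000000000000045], [0.5302879603224345, 0.19044471710556207, 0.051000000000000045]] 0.04502635625379973 -116.33820947674566
disc [494.9562 346.6319] 2649 [[ 0.4914 -0.2454  0.012 ]]
[[0.44332385564228316, -0.1736749919846923, 0.01200000000000001], [0.5610223647091719, -0.1989016312419698, 0.01200000000000001], [0.5393197083510454, -0.3183628105403654, 0.01200000000000001], [0.4209102639207744, -0.29025172971663393, 0.01200000000000001]] [ 0.4911 -0.2453  0.012 ]
```

>>> {"name": "drive_tool", "arguments": {
  "deltas": "87 20 46 0 -0.1; 87 40 92 0 -0.2; 87 60 138 0 -0.3; 87 80 184 0 -0.4; 87 100 230 0 -0.5; 87 120 276 0 -0.6; 87 140 322 0 -0.7; 87 160 368 0 -0.775; 87 180 414 0 -0.775; 87 200 460 0 -0.775; 87 220 506 0 -0.775; 87 230 545 0 -0.775"
}}

```text
time_s: 2.35
position: [0.425, -0.0473, 0.223]
tcp_rot: [[0.896, -0.443, 0.002], [-0.443, -0.896, -0.001], [0.002, -0.001, -1.0]]
force: [1.1, 0.6, -0.1]
opening: 1.0
grasp_force: 0.0
```

>>> {"name": "drive_tool", "arguments": {
  "deltas": "87 18 44 0 0; 87 36 88 0 0; 87 54 130 0 0; 87 72 172 -20 0; 87 90 216 -40 0; 87 110 260 -60 0; 87 110 260 -100 0; 87 110 260 -113 0; 87 110 260 -113 0; 87 110 260 -113 0; 87 110 260 -113 0"
}}

```text
time_s: 3.45
position: [0.5347, 0.21, 0.1114]
tcp_rot: [[0.895, -0.445, 0.003], [-0.445, -0.895, 0.0], [0.003, -0.002, -1.0]]
force: [-0.6, -0.7, 0.4]
opening: 1.004
grasp_force: 0.0
```

```bash
python3 - <<'E'
from h import *
a=snap('top','t1'); b=snap('side','s1')
c=np.hstack([a[190:340,100:300],b[270:420,220:420]])
cv2.imwrite('pics/c1.png',cv2.resize(c,(800,300))[:,:,::-1]); print(bot.read_state()['position'])
E
```

```text
[0.53464933 0.2101775  0.11138219]
```

View pics/c1.png

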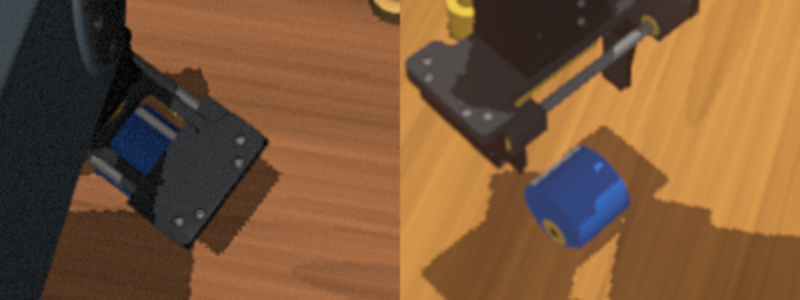

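The crops show the open fingers straddling the blue roller, in line with its ends, with the stripe between the pads. Next I go down and pinch on the stripe side of the axis.

>>> {"name": "drive_tool", "arguments": {
  "deltas": "87 0 2 -30 0; 87 0 2 -60 0; 87 0 2 -86 0; 87 0 2 -86 0; 87 0 2 -86 0; 60 0 2 -86 0; 60 0 2 -86 0; 60 0 2 -86 0; 40 0 2 -86 0; 40 0 2 -86 0; 40 0 2 -86 0; 40 0 2 -86 0"
}}

```text
time_s: 4.75
position: [0.5344, 0.2131, 0.0239]
tcp_rot: [[0.896, -0.444, 0.002], [-0.444, -0.896, 0.001], [0.001, -0.001, -1.0]]
force: [0.4, 1.5, 2.8]
opening: 0.571
grasp_force: 29.9
```

>>> {"name": "drive_tool", "arguments": {
  "deltas": "40 0 0 10 0; 40 0 0 25 0; 40 0 0 40 0; 40 0 0 40 0; 40 0 0 40 0; 40 0 0 40 0; 40 0 0 40 0; 40 0 0 40 0"
}}

```text
time_s: 5.55
position: [0.533, 0.2126, 0.0628]
tcp_rot: [[0.896, -0.444, -0.002], [-0.444, -0.896, -0.0], [-0.001, 0.001, -1.0]]
force: [-0.4, -0.3, -3.9]
opening: 0.569
grasp_force: 29.9
```

```bash
python3 - <<'E'
from h import *
a=snap('top','t2'); b=snap('side','s2')
c=np.hstack([a[190:340,100:300],b[250:400,220:420]])
cv2.imwrite('pics/c2.png',cv2.resize(c,(800,300))[:,:,::-1]); print(bot.read_state()['force'])
E
```

```text
[-0.16811594 -0.01689271 -3.12145647]
```

View pics/c2.png

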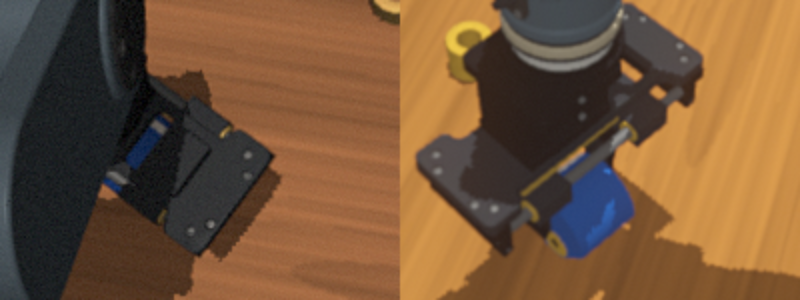

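```bash
python3 - <<'E'
from h import *
b=cv2.imread('pics/s2.png'); a=cv2.imread('pics/s0.png')
z=lambda i,x,y:cv2.resize(i[y:y+60,x:x+75],(400,320),interpolation=cv2.INTER_CUBIC)
cv2.imwrite('pics/c3.png',np.hstack([z(a,270,335),z(b,275,325)]))
E
```

```text
[ WARN:0@0.449] global loadsave.cpp:275 findDecoder imread_('pics/s0.png'): can't open/read file: check file path/integrity
Traceback (most recent call last):
TypeError: 'NoneType' object is not subscriptable
```

```bash
python3 - <<'E'
from h import *
b=cv2.imread('pics/s2.png'); a=cv2.imread('pics/side0.png')
z=lambda i,x,y:cv2.resize(i[y:y+60,x:x+75],(400,320),interpolation=cv2.INTER_CUBIC)
cv2.imwrite('pics/c3.png',np.hstack([z(a,270,335),z(b,275,325)]))
E
```

```text
(no output)
```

View pics/c3.png

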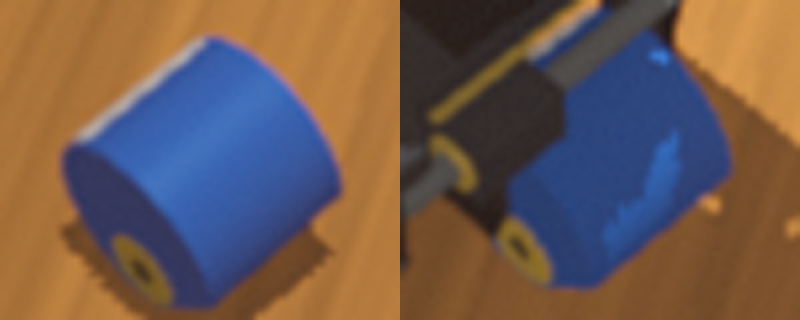

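```bash
python3 - <<'E'
from h import *
u=np.array([.444,.896,0]); n=np.array([.896,-.444,0])
def plane(px,C):
    o,d=ray('side',px); d=d; k=((C+.025*u-o)@u)/(d@u); q=o+d*k[:,None]-C; return np.round(1000*np.c_[q@n,q[:,2]+C[2]],1)
A=np.array([.522,.219,.03]); P=np.array([.533,.2126,.0818])
cv=lambda x,y,X,Y:(X+x*.1875,Y+y*.1875)
print('before rel axis n,z', plane([cv(142,270,270,335),cv(210,305,270,335),cv(65,150,270,335)],A))
print('now rel pinch n,z', plane([cv(125,250,275,325),cv(190,285,275,325)],P))
E
```

```text
before rel axis n,z [[  0.9  10.5]
 [-26.4  25.9]
 [ 30.4  38.6]]
now rel pinch n,z [[-16.6  53.8]
 [-41.4  65.9]]
```

The pinch holds the roller firmly and the lean is still about 45°, because slug and flat edge have not turned relative to the pads. I'll put it back down and regrip on the robot side of the axis. Then I press and roll it toward the robot so that the bench turns it onto its flat.

>>> {"name": "drive_tool", "arguments": {
  "deltas": "40 0 0 -20 0; 40 0 0 -34 0; 40 0 0 -40 0; 40 0 0 -40 0; 40 0 0 -40 0; 87 0 0 -40 0; 87 0 0 -40 0; 87 0 0 -40 0; 87 0 0 -40 0; 87 -10 5 -42 0; 87 -21 10 -44 0; 87 -21 10 -44 0"
}}

```text
time_s: 6.85
position: [0.5088, 0.2233, 0.0189]
tcp_rot: [[0.897, -0.443, -0.005], [-0.443, -0.897, -0.001], [-0.004, 0.003, -1.0]]
force: [-0.6, 0.3, 0.3]
opening: 0.985
grasp_force: 0.0
```

>>> {"name": "drive_tool", "arguments": {
  "deltas": "60 0 0 0 0; 60 0 0 0 0; 60 0 0 0 0; 40 0 0 0 0; 40 0 0 0 0; 40 0 0 0 0; 40 0 0 0 0"
}}

```text
time_s: 7.55
position: [0.5128, 0.2227, 0.0196]
tcp_rot: [[0.896, -0.444, 0.0], [-0.444, -0.896, 0.0], [0.0, -0.0, -1.0]]
force: [-0.3, -0.5, 1.4]
opening: 0.575
grasp_force: 30.0
```

>>> {"name": "drive_tool", "arguments": {
  "deltas": "40 -1 0.5 -2 0; 40 -2 1 -3 0; 40 -4 2 -4 0; 40 -6 3 -5 0; 40 -8 4 -5 0; 40 -8 4 -5 0"
}}

```text
time_s: 8.15
position: [0.5094, 0.2252, 0.0178]
tcp_rot: [[0.897, -0.442, 0.011], [-0.442, -0.897, -0.002], [0.01, -0.003, -1.0]]
force: [2.9, -9.4, 16.5]
opening: 0.573
grasp_force: 30.0
```

>>> {"name": "drive_tool", "arguments": {
  "deltas": "40 -3 1.5 -2 0; 40 -6 3 -4 0; 40 -9 4.5 -6 0; 40 -12 6 -8 0; 40 -15 7.5 -10 0; 40 -15 7.5 -10 0"
}}

```text
time_s: 8.75
position: [0.4938, 0.2331, 0.0072]
tcp_rot: [[0.897, -0.443, 0.009], [-0.443, -0.897, -0.001], [0.009, -0.003, -1.0]]
force: [1.9, -7.5, 14.6]
opening: 0.572
grasp_force: 30.0
```

```bash
python3 - <<'E'
from h import *
b=snap('side','s4')
cv2.imwrite('pics/c4.png',cv2.resize(b[310:430,240:400],(640,480),interpolation=cv2.INTER_CUBIC)[:,:,::-1])
E
```

```text
(no output)
```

View pics/c4.png

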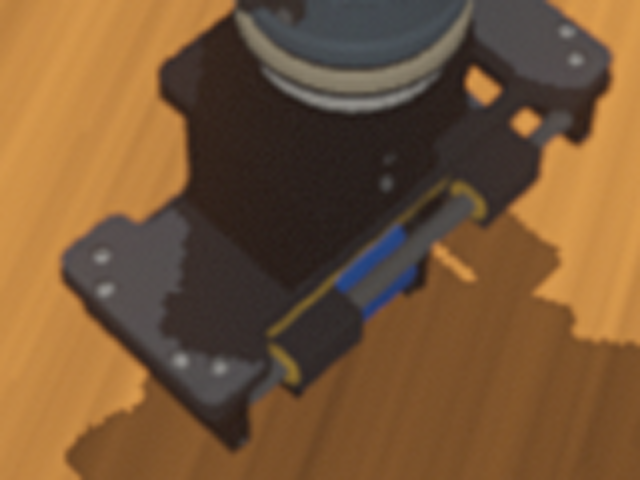

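The picture mostly shows the gripper hiding the roller, with blue visible near (400,260). The pinch is at z of about 26 mm, which fits the roller being nearly on its flat. I'll finish the roll, release, rise and look.

>>> {"name": "drive_tool", "arguments": {
  "deltas": "40 -2 1 -1 0; 40 -4 2 -2 0; 40 -4 2 -2 0; 40 -4 2 -2 0; 87 -4 2 -1 0; 87 -4 2 -1 0; 87 -4 2 -1 0; 87 -4 2 -1 0; 87 -4 2 40 0; 87 -4 2 80 0; 87 -4 2 120 0; 87 -4 2 120 0"
}}

```text
time_s: 10.0
position: [0.4888, 0.2375, 0.1291]
tcp_rot: [[0.896, -0.443, 0.01], [-0.444, -0.896, 0.003], [0.008, -0.007, -1.0]]
force: [0.2, 0.2, -0.1]
opening: 1.0
grasp_force: 0.0
```

>>> {"name": "drive_tool", "arguments": {
  "deltas": "87 0 -45 0 0; 87 0 -90 0 0; 87 0 -135 0 0; 87 0 -180 0 0; 87 0 -180 0 0; 87 0 -180 0 0"
}}

```text
time_s: 10.6
position: [0.485, 0.0556, 0.1238]
tcp_rot: [[0.895, -0.447, -0.002], [-0.447, -0.895, 0.001], [-0.002, 0.0, -1.0]]
force: [-0.1, -0.5, -0.0]
opening: 0.999
grasp_force: 0.0
```

```bash
python3 - <<'E'
from h import *
np.set_printoptions(precision=4,suppress=True)
a=snap('top','t5');b=snap('side','s5')
c=np.hstack([a[200:350,100:300],b[290:440,220:420]]); cv2.imwrite('pics/c5.png',cv2.resize(c,(800,300))[:,:,::-1])
try:
    r=roller(dict(top=(165,280),side=(315,365)))
    for n in r: print(n,r[n]['c'],r[n]['sc'],np.round(r[n]['ends'],1).tolist(),r[n]['a'])
    print('centre',*tri(r['top']['c'],r['side']['c']),'stripe',*tri(r['top']['sc'],r['side']['sc']))
    e=onz('top',r['top']['ends'],.055); print('ends',e,e.mean(0),np.linalg.norm(e[0]-e[1]),np.degrees(np.arctan2(*(e[1]-e[0])[[1,0]])))
except Exception as x: print(x)
print(bot.read_state()['position'])
E
```

```text
attempt to get argmax of an empty sequence
[0.485  0.0576 0.1241]
```

View pics/c5.png

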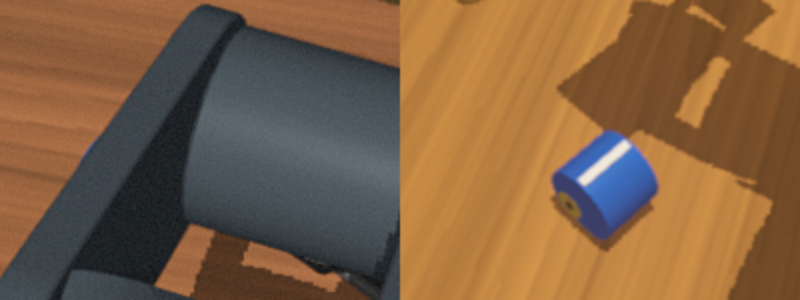

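The side crop shows the roller lying on its flat with the white stripe on top (crop (605,160), full image about (322,370)). The arm hides it in the top view, so I'll locate the stripe from the side picture at z = 55 mm.

```bash
python3 - <<'E'
from h import *
np.set_printoptions(precision=4,suppress=True)
r=roller(dict(side=(322,382)))['side']; print(r)
e=onz('side',r['ends'],.055); print(e,e.mean(0),onz('side',[r['sc']],.055),np.linalg.norm(e[0]-e[1]),np.degrees(np.arctan2(*(e[1]-e[0])[[1,0]])))
print(onz('side',[r['c']],.03))
E
```

```text
{'c': array([324.0934, 377.5159]), 'sc': array([324.4957, 370.5948]), 'ends': [array([308.4458, 371.3031], dtype=float32), array([347.4328, 369.0753], dtype=float32)], 'a': np.int32(232)}
[[0.516  0.2375 0.055 ]
 [0.4653 0.2162 0.055 ]] [0.4907 0.2269 0.055 ] [[0.4951 0.2291 0.055 ]] 0.054973205358948375 -157.20953656350497
[[0.4966 0.2258 0.03  ]]
```

```bash
python3 - <<'E'
from h import *
np.set_printoptions(precision=4,suppress=True)
im=imaging.capture('side'); h,s,v=cv2.split(cv2.cvtColor(im,cv2.COLOR_RGB2HSV))
w=(s<70)&(v>150); w[:355]=0;w[388:]=0;w[:,:305]=0;w[:,342:]=0
m,c,a=big(w); p=np.argwhere(m>0)[:,::-1].astype(np.float32)
pts=cv2.boxPoints(cv2.minAreaRect(p)); print(a,c,pts)
q=onz('side',pts,.055); print(q,q.mean(0),onz('side',[c],.055))
E
```

```text
196 [322.5459 370.6071] [[306.7321 376.724 ]
 [334.5001 357.5   ]
 [339.0001 364.    ]
 [311.2321 383.224 ]]
[[0.5153 0.2466 0.055 ]
 [0.4885 0.2039 0.055 ]
 [0.4791 0.2121 0.055 ]
 [0.5059 0.2542 0.055 ]] [0.4972 0.2292 0.055 ] [[0.4977 0.23   0.055 ]]
```

>>> {"name": "drive_tool", "arguments": {
  "deltas": "87 3 45 0 0; 87 6 90 0 0; 87 10 135 0 0; 87 12 172 0 0; 87 12 172 -30 0; 87 12 172 -30 0; 87 12 172 -70 0; 87 12 172 -100 0; 87 12 172 -112 0; 87 12 172 -112 0; 87 12 172 -112 0"
}}

```text
time_s: 11.95
position: [0.4982, 0.2283, 0.0135]
tcp_rot: [[0.896, -0.444, 0.001], [-0.444, -0.896, 0.0], [0.001, -0.001, -1.0]]
force: [0.1, 1.3, -0.3]
opening: 0.998
grasp_force: 0.0
```

>>> {"name": "drive_tool", "arguments": {
  "deltas": "60 0 0 0 0; 60 0 0 0 0; 60 0 0 0 0; 40 0 0 0 0; 40 0 0 0 0; 40 0 0 0 0; 40 0 0 0 0"
}}

```text
time_s: 12.65
position: [0.4983, 0.2287, 0.0129]
tcp_rot: [[0.896, -0.444, 0.002], [-0.444, -0.896, 0.001], [0.001, -0.001, -1.0]]
force: [1.3, 3.1, 2.8]
opening: 0.575
grasp_force: 30.0
```

>>> {"name": "drive_tool", "arguments": {
  "deltas": "40 0 0 10 0; 40 0 0 30 0; 40 0 0 60 0; 40 0 0 90 0; 40 0 -30 90 0; 40 0 -70 90 0; 40 0 -110 90 0; 40 0 -150 90 0; 40 0 -190 90 0; 40 -2 -230 90 0; 40 -4 -260 90 0; 40 -4 -280 90 0"
}}

```text
time_s: 13.85
position: [0.4921, -0.0539, 0.1024]
tcp_rot: [[0.895, -0.446, -0.002], [-0.446, -0.895, 0.0], [-0.002, 0.001, -1.0]]
force: [0.5, -0.1, -2.9]
opening: 0.574
grasp_force: 30.0
```

>>> {"name": "drive_tool", "arguments": {
  "deltas": "40 0 -30 0 0; 40 0 -70 0 0; 40 -2 -110 0 0; 40 -3 -150 0 0; 40 -3 -180 0 0; 40 -3 -194 0 0; 40 -3 -194 0 0; 40 -3 -194 -20 0; 40 -3 -194 -40 0; 40 -3 -194 -40 0; 40 -3 -194 -40 0; 40 -3 -194 -40 0"
}}

```text
time_s: 15.05
position: [0.491, -0.2451, 0.0633]
tcp_rot: [[0.896, -0.443, 0.001], [-0.443, -0.896, -0.0], [0.001, 0.0, -1.0]]
force: [0.8, 0.1, -3.4]
opening: 0.573
grasp_force: 30.0
```

```bash
python3 - <<'E'
from h import *
a=snap('top','t6');b=snap('side','s6')
c=np.hstack([a[270:420,400:600],b[90:240,300:500]]); cv2.imwrite('pics/c6.png',cv2.resize(c,(800,300))[:,:,::-1])
s=bot.read_state();print(s['position'],s['force'],s['opening'])
E
```

```text
[ 0.49118106 -0.24567383  0.06355528] [ 0.30667097 -0.33905357 -3.01577676] 0.5725134928778962
```

View pics/c6.png

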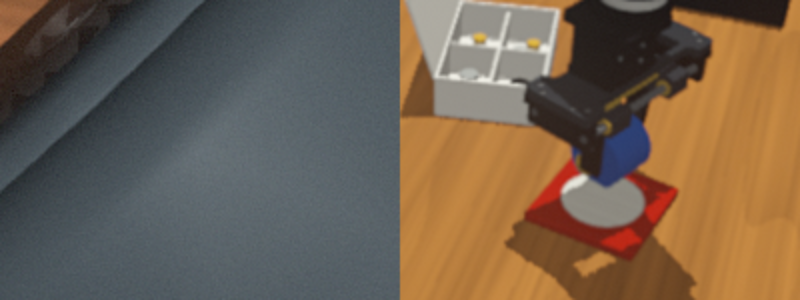

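The side crop shows the roller held level above the grey disc at about (603,195). Next I lower it, going slowly near contact.

>>> {"name": "drive_tool", "arguments": {
  "deltas": "40 0 0 -15 0; 40 0 0 -28 0; 40 0 0 -34 0; 40 0 0 -36 0; 40 0 0 -37 0; 40 0 0 -38 0; 40 0 0 -38.5 0; 40 0 0 -39 0; 40 0 0 -39 0; 40 0 0 -39 0"
}}

```text
time_s: 16.15
position: [0.4908, -0.2459, 0.0249]
tcp_rot: [[0.896, -0.444, 0.001], [-0.444, -0.896, -0.001], [0.001, 0.0, -1.0]]
force: [-1.6, 0.2, 5.6]
opening: 0.575
grasp_force: 30.0
```

Contact is made (force rose from -3 to +5.6 N). Release, rise and clear away.

>>> {"name": "drive_tool", "arguments": {
  "deltas": "55 0 0 0 0; 60 0 0 0 0; 87 0 0 0 0; 87 0 0 0 0; 87 0 0 0 0; 87 0 0 0 0; 87 0 0 30 0; 87 0 0 70 0; 87 0 0 110 0; 87 0 0 150 0; 87 0 0 150 0"
}}

```text
time_s: 17.25
position: [0.4938, -0.2481, 0.1791]
tcp_rot: [[0.896, -0.444, 0.01], [-0.444, -0.896, -0.008], [0.012, 0.002, -1.0]]
force: [0.3, -0.6, 0.3]
opening: 1.002
grasp_force: 0.0
```

>>> {"name": "drive_tool", "arguments": {
  "deltas": "87 0 45 0 0; 87 0 90 0 0; 87 0 135 0 0; 87 0 180 0 0; 87 0 225 0 0; 87 0 260 0 0; 87 0 260 0 0; 87 0 260 0 0; 87 0 260 0 0"
}}

```text
time_s: 18.15
position: [0.4907, 0.0134, 0.1732]
tcp_rot: [[0.896, -0.445, -0.0], [-0.445, -0.896, -0.0], [-0.0, 0.0, -1.0]]
force: [0.3, -0.7, -0.7]
opening: 1.002
grasp_force: 0.0
```

```bash
python3 - <<'E'
from h import *
np.set_printoptions(precision=4,suppress=True)
a=snap('top','t7');b=snap('side','s7')
c=np.hstack([a[270:420,400:600],b[130:280,220:420+40][:, :200]]); c=np.hstack([a[140:440,340:640],b[130:280,230:450].repeat(2,0).repeat(2,1)]); cv2.imwrite('pics/c7.png',c[:,:,::-1])
im=b;h,s,v=cv2.split(cv2.cvtColor(im,cv2.COLOR_RGB2HSV))
bl,w=masks(b,(400,180)); M=cv2.moments(bl,True); print('blue', onz('side',[(M['m10']/M['m00'],M['m01']/M['m00'])],.045))
bl,w=masks(a,(495,340)); M=cv2.moments(bl,True); print('blue top', onz('top',[(M['m10']/M['m00'],M['m01']/M['m00'])],.05))
print(bot.read_state()['position'])
E
```

```text
blue [[ 0.4704 -0.2486  0.045 ]]
blue top [[ 0.4867 -0.2455  0.05  ]]
[0.4908 0.013  0.1733]
```

View pics/c7.png

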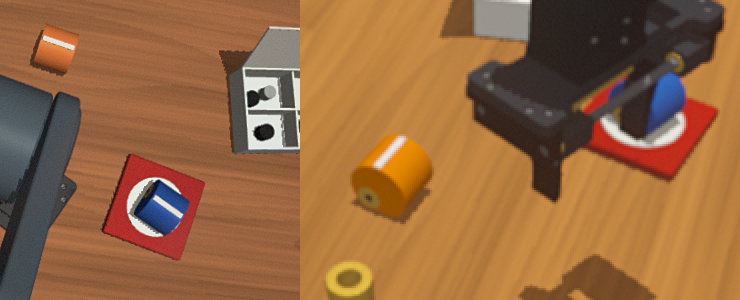

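The roller rests on the gauge with its stripe on top (top crop (166,205)). The orange roller and the bush look untouched. One check of the centring follows, then the hand-in.

```bash
python3 - <<'E'
from h import *
a=imaging.capture('top'); bl,w=masks(a,(500,345))
h,s,v=cv2.split(cv2.cvtColor(a,cv2.COLOR_RGB2HSV))
hull=cv2.fillConvexPoly(np.zeros_like(bl),cv2.convexHull(np.argwhere(bl)[:,::-1].astype(np.int32)),1)
m,c,k=big((s<70)&(v>150)&(cv2.erode(hull,np.ones((3,3)))>0)); P=onz('top',[c],.067)[0]
print(c,k,P); d=np.hypot(P[0]-.4912,P[1]+.2454); print(d)
if d<.006: print(bot.hand_in())
E
```

```text
[507.48205128 346.18974359] 195 [ 0.4904823  -0.24636586  0.067     ]
0.001203321707988505
the job is handed in; nothing more can be done
None
```

The blue roller was rolled onto its flat on the bench, then picked up and set down on the red gauge base. It rests on its flat, stripe up, and the stripe's centre measured about 1 mm from the disc centre. The orange roller and the brass bush looked unmoved in the last pictures, and the job is handed in at about 18 s of the 45 s.

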